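# Refit the spacer ring and knob of a bar shelf's press-button light and hold it pressed

### The arm

A 6-joint arm with a two-finger parallel gripper is mounted at the origin on the work surface. World frame = base frame: x ahead of the robot, y to its left, z up, the work surface at z = 0. Lengths are in m, angles in rad, forces in N, time in s.
With the tool pointing down it reaches from about 0.4 to 0.825 m from the base axis. Payload 7 kg.
Tool frame: the origin (TCP) lies at the very end of the fingers, on their centre line; the grasp point (between the pads) lies 19 mm behind it; z points along the fingers, x is the direction in which the jaws open and shut, and the axes are right-handed (so a half turn about z gives the same grasp; the last joint's range is limited). The gripper opens to 88 mm and grips with 3 to 60 N. Pads are 19 mm wide; open, the fingers measure 130 mm over their backs; the gripper's body (78 mm by 193 mm) begins 47 mm behind the grasp point.
Start: joints at [-1.047, 0.359, 0.012, 0, -1.224, -0.288], TCP at [0.158, -0.656, 0.207] pointing down, gripper open.
Joint ranges: [-3.07, 3.07], [-1.43, 2.12], [-1.02, 1.25], [-3.03, 1.67], [-3.05, -0], [-3.03, 3.03]. Speed limits (rad/s): [2.39, 2.39, 3.01, 3.14, 3.14, 3.14].

### API

Orientations are given as [roll, pitch, yaw] about the fixed x, y, z axes, in that order (R = Rz(yaw) Ry(pitch) Rx(roll)).
In Python, from station import telemetry, grab_frame, arm, regions_of, pinpoint gives the robot as it stands. The module is installed in compiled form; this text tells all that it offers.
- The arm moves only by the shell command python3 -m inch 'ROWS' [FORCE]. ROWS is text: rows parted by semicolons, each of 7 numbers parted by spaces: the opening, from 0 (shut) to 1 (fully open), then the shift along the world's x, y, z in cm, then the turn, a rotation vector about the world's x, y, z in degrees. A call has 1 to 12 rows; each row is the pose to reach, as a shift and turn from the pose measured when the call began; what a row does not reach only later rows make up. A row lasts 1/8 s, in which the tool goes at most 62.5 mm and 10.7 degrees, less where a joint would pass 70% of its speed; a pose out of reach is approached as far as the arm can. A call with a gripper value outside its range is refused whole. The fingers move at their own pace and stop on an object; FORCE is the grip in N (left out, the last holds). Time passes only in rows, so rows that repeat a pose let the fingers close. It gives the time, the measured TCP pose, the force and the opening at its end, in the units of the state.
- telemetry.get_state(): the state, without advancing time (a new reading comes with each control period).
- grab_frame(name): name is "scene" or "top"; returns a dict with "pixels" (480x640x3 uint8, red, green, blue), "fx", "fy", "cx", "cy" (pixels), "R" (3x3) and "t" (3): a world point X has camera coordinates R X + t. Camera axes: x right, y down, z forward; pixel columns grow to the right and rows downward; lengths in m; the calibration is good to about 2 mm. A picture is of the moment at which its call begins. There is no depth.
- arm.job_done(): hands the job in, once; it reports no verdict.
Trained networks look in the newest picture that a camera, given by its name, has taken for a name from the list of things; names that differ only in an ending like _2 or _b are one class to them, and where a whole thing is asked for, a point or a joint stands for the part that bears it (a point fixed in the world has none). Each returns a list of dicts, best first, with "p" (0 to 1); they miss things now and then, are a little off and sometimes report something else, mostly with a low value. They report only what shows in the picture. A call takes as long as a camera call.
- regions_of(camera, name): "pixels" (480x640 bool, what is visible of it) and "bbox" ([left, top, right, bottom] in pixels, round what is visible of it).
- pinpoint(camera, name): "location" ([column, row] in pixels: a listed point, or the origin of a listed thing).
The state is a dict: "t": time; "q": joint angles; "qd": joint speeds; "joint_efforts": joint torques, N m; "eef_pos": TCP position; "ee_rot": TCP orientation; "force": force on the tool from outside, world axes, zero at the start; "moment": the same for the moment, N m; "width": finger opening in m.
Only numpy, scipy, OpenCV 4.12 (cv2) and the standard library are available. Lean on these libraries where they do the work, as an engineer would, in place of code of your own. Each camera call takes 0.05 s, during which the arm holds its last target. There are 200 camera calls.

### The job

Refit the small chrome light on the bar shelf: first thread the brass spacer ring over the light's bare shaft and lay it flat on the housing round the collar, and let go of it. Then take the ivory knob, turn it so that its D-shaped bore matches the flat on the shaft, push it fully home and press the shaft well down, and finish while still gripping the knob and holding it pressed down. Leave the tumbler, the jigger and the decanter as they stand.

Things in the scene. Friction and masses are not known exactly. Their poses are not given: they have to be found in the camera images.
- lamp: Light fixed to the shelf: round chrome housing 80 mm across, 30 mm high, white band round its side. Origin on its axis at shelf height, z up. On its flat top a fixed round collar, 18 mm across, 8 mm high, edge bevelled 1.5 mm; the bare shaft rises from it to 70 mm above the shelf. A red mark on the top, 25 to 37 mm from the axis, shows +x, the side of the shaft's flat. Yaw varies.
- shaft_tip (a point): Centre of the top end of the bare aluminium D-shaft, 70 mm above the shelf when unpressed; z up, x towards the flat. Shaft 14 mm in diameter, flat 1 mm from its axis on the +x side; square-edged end, no lead-in. It cannot turn; it sinks when pressed.
- shaft (a joint): Travel of the sprung shaft, in m: 0 up at rest, 0.006 fully down at its stop. The spring pushes back with about 2.5 N at first and 10 N at the stop (the knob's weight alone does not move it); it springs back when let go.
- ring: Brass spacer ring, 44 mm outside, 20.4 mm hole, 12 mm thick, about 120 g, lying flat on the shelf. Origin at the centre of its underside, z up. On the light it fits round the 18 mm collar and lies on the housing's top, its underside then 30 mm above the shelf.
- knob: Ivory knob, a block 40 mm long (x), 24 wide (y), 32 high, flat cheeks, 35g, upright on the shelf. Origin: centre of underside, on the bore's axis; z up. Red pointer line on top and on the +x end shows +x. Blind D-bore from below, 16 mm deep, 16 mm across, flat 1.8 mm from the axis on the +x side: goes on only if pointer and red mark point alike (6 degrees). Home, underside 54 mm above shelf.
- knob_bore (a point): Point on the knob's axis at the closed end of its bore, 16 mm above the knob's underside; axes as the knob's. It meets shaft_tip when the knob is fully home.
- knob_pointer (a point): Outer end of the red pointer line on the knob's top: on the top edge of its +x end, 20 mm from the knob's axis and 32 mm above its underside.
- tumbler: Bystander: short glass tumbler, 78 mm wide, 85 mm high; origin under its centre.
- jigger: Bystander: stainless double-cone jigger, 45 mm wide, 83 mm high; origin under its centre.
- decanter: Bystander: empty glass decanter, 96 mm wide, 200 mm high; origin under its centre.
- humidor: Bystander, fixed: walnut box 154 x 204 mm (x, y), 85 mm high, with a glass pourer spout lying on its lid; origin under its centre.

How it is judged:
On the way, in this order (a step that is already met when the one before it is completed fails the run):
1. the ring lies round the collar on the housing, let go of (horizontal distance between ring and lamp below 0.004 m and z of ring in the frame of lamp below 0.0325 m and angle between ring's own z axis and vertical below 0.1 rad and contact force between the fingers and ring below 0.1 N), for 0.2 s.
2. the knob is fully home on the D-shaft with the ring still in place (z of knob_bore in the frame of shaft_tip between -0.003 and 0.002 m and horizontal distance between knob_bore and shaft_tip below 0.003 m and angle between the x axis of knob and the x axis of shaft_tip, either way round below 0.3 rad and x of knob_pointer in the frame of shaft_tip above 0.01 m and angle between knob's own z axis and vertical below 0.12 rad and horizontal distance between ring and lamp below 0.004 m and z of ring in the frame of lamp below 0.0325 m and angle between ring's own z axis and vertical below 0.1 rad), for 0.2 s.
At the end, for the whole second after the job is handed in: Ring flat round the collar (4 mm off axis, 2.5 mm off the housing, 0.1 rad tilt at most); knob fully home on the D-shaft (within 2 mm along, 3 mm across, 0.3 rad); shaft held down more than 4 of its 6 mm; fingers still grip the knob (over 1 N) (all of step 2 and value of joint shaft above 0.004 m and contact force between the fingers and knob above 1 N); the arm keeps its last pose, push and grip.
It fails at once if the tumbler, jigger or decanter is moved by more than 20 mm or tipped (distance of any of tumbler, jigger, decanter from where it was at the start of the episode above 0.02 m or angle between any of tumbler, jigger, decanter's own z axis and vertical above 0.25 rad).
It also fails if it takes over 53 s, if anything falls off the work surface, if the arm or the gripper's body presses on something with over 40 N, if the wrist force passes 120 N, or if a joint passes its speed limit or range.

## Working session

There is one attempt and no reset: what is moved stays moved. The work goes in short steps, Python scripts to look and compute and a shell command to move; the robot and the scene stay as the last step left them, time stands still between calls to the robot, and variables do not carry over. Pictures are saved under pics/ and viewed, about 8 in all and at most 12, crops included, and the job is handed in when it is done.

```bash
mkdir -p pics
cat > h.py <<'E'
import numpy as np, cv2
from station import telemetry, grab_frame, arm, regions_of, pinpoint
def save(n,f,crop=None,s=1):
    p=f["pixels"][:,:,::-1]
    if crop: l,t,r,b=crop; p=p[t:b,l:r]
    cv2.imwrite("pics/"+n,cv2.resize(p,None,fx=s,fy=s,interpolation=cv2.INTER_CUBIC))
def ray(f,uv):
    R=np.array(f["R"]);t=np.array(f["t"])
    d=R.T@np.array([(uv[0]-f["cx"])/f["fx"],(uv[1]-f["cy"])/f["fy"],1]); return -R.T@t,d
def atz(f,uv,z):
    c,d=ray(f,uv); return c+d*(z-c[2])/d[2]
def proj(f,X):
    p=np.array(f["R"])@np.array(X)+np.array(f["t"]); return [f["fx"]*p[0]/p[2]+f["cx"],f["fy"]*p[1]/p[2]+f["cy"]]
E
python3 - <<'E'
from h import *
np.set_printoptions(precision=4,suppress=True)
Z=dict(lamp=0,shaft_tip=.07,ring=0,knob=0,knob_bore=.016,knob_pointer=.032,tumbler=0,jigger=0,decanter=0,humidor=0)
for c in("scene","top"):
    f=grab_frame(c); save(c+"0.png",f); print(c,"cam",ray(f,(320,240)),f["fx"])
    for n,z in Z.items():
        for r in pinpoint(c,n)[:2]: print(n,round(r["p"],2),np.round(r["location"],1),atz(f,r["location"],z))
print(telemetry.get_state())
E
```

```text
scene cam (array([ 0.8983, -0.5939,  1.0133]), array([-0.3019,  0.512 , -0.8049])) 501.7495009119365
lamp 0.77 [278.  265.8] [ 0.4644 -0.0641  0.    ]
shaft_tip 0.52 [278.5 251.7] [ 0.4753 -0.0668  0.07  ]
ring 0.7 [336.5 191.3] [0.4807 0.2144 0.    ]
knob 0.49 [252.2 340.9] [ 0.516  -0.2601  0.    ]
knob_bore 0.86 [251.3 339.9] [ 0.519  -0.2643  0.016 ]
knob_bore 0.32 [251.2 341. ] [ 0.5202 -0.2666  0.016 ]
knob_pointer 0.52 [252.  344.4] [ 0.5321 -0.2777  0.032 ]
tumbler 0.75 [422.5 243.2] [0.7503 0.1582 0.    ]
jigger 0.92 [354.2 339.7] [ 0.7141 -0.1547  0.    ]
decanter 0.97 [433.5 179.1] [0.6968 0.3741 0.    ]
humidor 0.96 [287.3 439.8] [ 0.6914 -0.4065  0.    ]
top cam (array([ 0.5309, -0.0183,  1.0454]), array([ 0.0645, -0.0044, -0.9979])) 487.62426546327055
lamp 0.66 [340.1 300.3] [ 0.4687 -0.0625  0.    ]
shaft_tip 0.43 [343.7 301.8] [ 0.4697 -0.0666  0.07  ]
ring 0.74 [205.  301.1] [0.474  0.2255 0.    ]
knob 0.5 [342.9 304.5] [ 0.4597 -0.0682  0.    ]
knob_bore 0.59 [437.9 279.9] [ 0.5073 -0.2685  0.016 ]
knob_pointer 0.81 [441.7 267.5] [ 0.5331 -0.2736  0.032 ]
tumbler 0.57 [237.4 174.1] [0.746  0.1527 0.    ]
jigger 0.69 [378.7 189.7] [ 0.7043 -0.1524  0.    ]
decanter 0.82 [137.4 201.4] [0.6918 0.3697 0.    ]
humidor 0.64 [495.5 189.6] [ 0.6983 -0.4047  0.    ]
{'t': 1.1, 'q': array([-1.0469,  0.3586,  0.0119, -0.    , -1.2241, -0.2881]), 'qd': array([ 0.001 ,  0.0005,  0.0023,  0.0002,  0.0006, -0.0015]), 'joint_efforts': array([ -0.0006, -58.2394,  29.3304,   7.0028,   0.0124,  -0.    ]), 'eef_pos': array([ 0.1577, -0.6563,  0.2066]), 'ee_rot': array([ 3.1416, -0.    ,  1.8066]), 'force': array([ 0.1069, -0.0595,  0.2612]), 'moment': array([-0.0012,  0.0189, -0.0052]), 'width': 0.08749636176427715}
```

View pics/scene0.png

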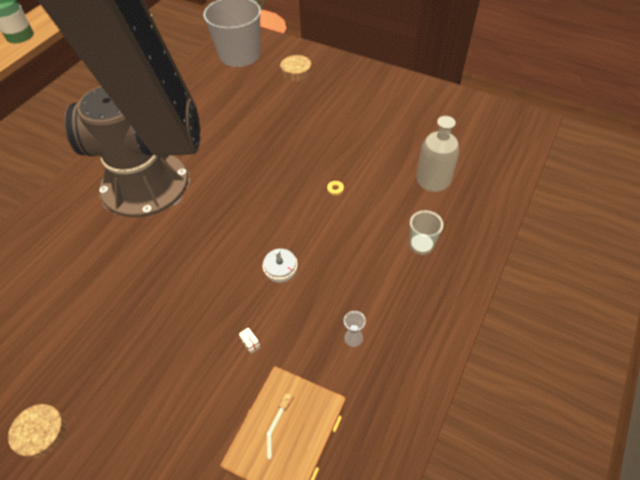

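View pics/top0.png

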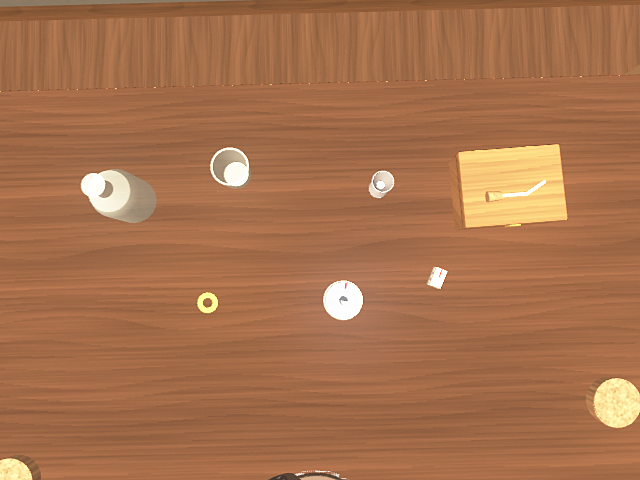

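Scene: lamp at (280,263), ring (336,187), knob (250,340). Top: lamp (343,300) with its red mark pointing up (346,286), ring (207,302), knob (437,278). I'll refine these by fitting silhouettes in both cameras.

```bash
cat >> h.py <<'E'
from scipy.optimize import minimize
a=np.linspace(0,2*np.pi,48,endpoint=False)
def cyl(x,y,r,z0,z1): return np.array([[x+r*np.cos(t),y+r*np.sin(t),z] for t in a for z in(z0,z1)])
def box(x,y,w,lx,ly,z0,z1):
    c,s=np.cos(w),np.sin(w); return np.array([[x+c*i*lx/2-s*j*ly/2,y+s*i*lx/2+c*j*ly/2,z] for i in(-1,1) for j in(-1,1) for z in(z0,z1)])
K=8
def hullmask(f,parts,bb):
    l,t,r,b=bb; m=np.zeros(((b-t)*K,(r-l)*K),np.uint8)
    for P in parts:
        uv=np.array([proj(f,X) for X in P]); uv=((uv+.5-[l,t])*K).astype(np.float32)
        cv2.fillConvexPoly(m,cv2.convexHull(uv).astype(np.int32),1)
    return cv2.resize(m.astype(np.float32),(r-l,b-t),interpolation=cv2.INTER_AREA)
def fit(model,views,x0,step):
    """views: (frame, mask)"""
    def cost(p):
        e=0
        for f,m in views:
            ys,xs=np.where(m); bb=(max(xs.min()-8,0),max(ys.min()-8,0),xs.max()+9,ys.max()+9)
            e+=((hullmask(f,model(p),bb)-m[bb[1]:bb[3],bb[0]:bb[2]])**2).sum()
        return e
    x0=np.array(x0,float); sim=np.vstack([x0]+[x0+np.eye(len(x0))[i]*step[i] for i in range(len(x0))])
    r=minimize(cost,x0,method="Nelder-Mead",options=dict(initial_simplex=sim,xatol=1e-5,fatol=1e-2)); return r.x,r.fun
ringm=lambda z:(lambda p:[cyl(p[0],p[1],.022,z,z+.012)])
lampm=lambda p:[cyl(p[0],p[1],.04,0,.03),cyl(p[0],p[1],.007,.03,.07)]
knobm=lambda z:(lambda p:[box(p[0],p[1],p[2],.04,.024,z,z+.032)])
E
python3 - <<'E'
from h import *
np.set_printoptions(precision=4,suppress=True)
F={c:grab_frame(c) for c in("scene","top")}
def M(c,n):
    r=regions_of(c,n)[0]; m=r["pixels"]; print(c,n,round(r["p"],2),m.sum(),r["bbox"]); 
    if n=="ring": m=cv2.morphologyEx(m.astype(np.uint8),cv2.MORPH_CLOSE,np.ones((9,9))); 
    return m.astype(float)
for n,mod,x0,st in(("ring",ringm(0),[.477,.22],[.01,.01]),("lamp",lampm,[.467,-.064],[.01,.01]),("knob",knobm(0),[.515,-.265,-.3],[.01,.01,.3])):
    v=[(F[c],M(c,n)) for c in F]
    for vv in(v,v[:1],v[1:]): print(n,*fit(mod,vv,x0,st))
for c,f in F.items():
    p=f["pixels"].astype(int); red=np.clip(p[:,:,0]-np.maximum(p[:,:,1],p[:,:,2])-70,0,None)
    for n,z in(("lamp",.03),("knob",.032)):
        bb=np.array(regions_of(c,n)[0]["bbox"]).astype(int); w=red[bb[1]:bb[3],bb[0]:bb[2]]*1.
        mr=p[bb[1]:bb[3],bb[0]:bb[2]]; w=w*((mr[:,:,1]-mr[:,:,2])<40)
        ys,xs=np.mgrid[bb[1]:bb[3],bb[0]:bb[2]]
        if w.sum(): print(c,n,"red",(w>0).sum(),atz(f,[(w*xs).sum()/w.sum(),(w*ys).sum()/w.sum()],z))
A=[cv2.resize(F[c]["pixels"][y-25:y+25,x-30:x+30],(390,325),interpolation=cv2.INTER_CUBIC) for c,x,y in(("scene",280,263),("scene",250,340),("top",343,300),("top",437,278))]
cv2.imwrite("pics/crops.png",np.vstack([np.hstack(A[:2]),np.hstack(A[2:])])[:600,:,::-1])
E
```

```text
scene ring 0.56 177 [328.6, 183.2, 344.9, 195.9]Traceback (most recent call last):
  File "<stdin>", line 9, in <module>
  File "<stdin>", line 5, in M
IndexError: list index out of range
```

The network missed one, so I'll segment by colour in known boxes instead.

```bash
cat >> h.py <<'E'
def seg(f,n,c,h=26):
    x,y=map(int,c); out=np.zeros((480,640)); p=f["pixels"][y-h:y+h,x-h:x+h]
    hsv=cv2.cvtColor(p,cv2.COLOR_RGB2HSV).astype(int); H,S,V=hsv[:,:,0],hsv[:,:,1],hsv[:,:,2]
    if n=="ring": m=(H>20)&(H<38)&(S>100)&(V>110)
    else: m=(S<95)&(V>70) | ((H<4)|(H>172))&(S>110)&(V>150)
    m=cv2.morphologyEx(m.astype(np.uint8),cv2.MORPH_CLOSE,np.ones((7,7)))
    k,L,st,_=cv2.connectedComponentsWithStats(m)
    m=L==1+np.argmax(st[1:,4]); out[y-h:y+h,x-h:x+h]=m; return out
def red(f,c,z,h=22):
    x,y=map(int,c); p=f["pixels"][y-h:y+h,x-h:x+h].astype(int)
    w=np.clip(p[:,:,0]-np.maximum(p[:,:,1],p[:,:,2])-60,0,None)*(abs(p[:,:,1]-p[:,:,2])<25)*(p[:,:,0]>140)*1.
    ys,xs=np.mgrid[y-h:y+h,x-h:x+h]
    return (w>0).sum(), atz(f,[(w*xs).sum()/w.sum(),(w*ys).sum()/w.sum()],z) if w.sum() else None
E
cat > m1.py <<'E'
from h import *
np.set_printoptions(precision=4,suppress=True)
F={c:grab_frame(c) for c in("scene","top")}
C=dict(ring=((336,187),(207,302)),lamp=((280,263),(343,300)),knob=((250,340),(437,278)))
for n,mod,x0,st in(("ring",ringm(0),[.477,.22],[.01,.01]),("lamp",lampm,[.467,-.064],[.01,.01]),("knob",knobm(0),[.515,-.265,-.3],[.01,.01,.3])):
    v=[(F[c],seg(F[c],n,C[n][i])) for i,c in enumerate(F)]
    for vv in(v,v[:1],v[1:]): print(n,[int(q[1].sum()) for q in vv],*fit(mod,vv,x0,st))
    if n!="ring":
        for i,c in enumerate(F): print(c,"red",red(F[c],C[n][i],.03 if n=="lamp" else .032))
A=[cv2.resize(F[c]["pixels"][y-25:y+25,x-30:x+30],(390,300),interpolation=cv2.INTER_CUBIC) for c,x,y in(("scene",280,263),("scene",250,340),("top",343,300),("top",437,278))]
cv2.imwrite("pics/crops.png",np.vstack([np.hstack(A[:2]),np.hstack(A[2:])])[:600,:,::-1])
E
python3 m1.py
```

```text
ring [159, 273] [0.472  0.2198] 128.29443359375
ring [159] [0.4716 0.2233] 38.153076171875
ring [273] [0.4717 0.2197] 87.3388671875
lamp [981, 1234] [ 0.4719 -0.0672] 60.452880859375
lamp [981] [ 0.4729 -0.0672] 22.59765625
lamp [1234] [ 0.4713 -0.0666] 22.946044921875
scene red (np.int64(8), array([ 0.5042, -0.0734,  0.03  ]))
top red (np.int64(9), array([ 0.5015, -0.0727,  0.03  ]))
knob [316, 291] [ 0.5135 -0.2658 -0.425 ] 28.426025390625
knob [316] [ 0.5143 -0.2662 -0.4063] 14.497802734375
knob [291] [ 0.5128 -0.2658 -0.414 ] 6.955810546875
scene red (np.int64(2), array([ 0.5349, -0.2778,  0.032 ]))
top red (np.int64(1), array([ 0.5218, -0.2696,  0.032 ]))
```

View pics/crops.png

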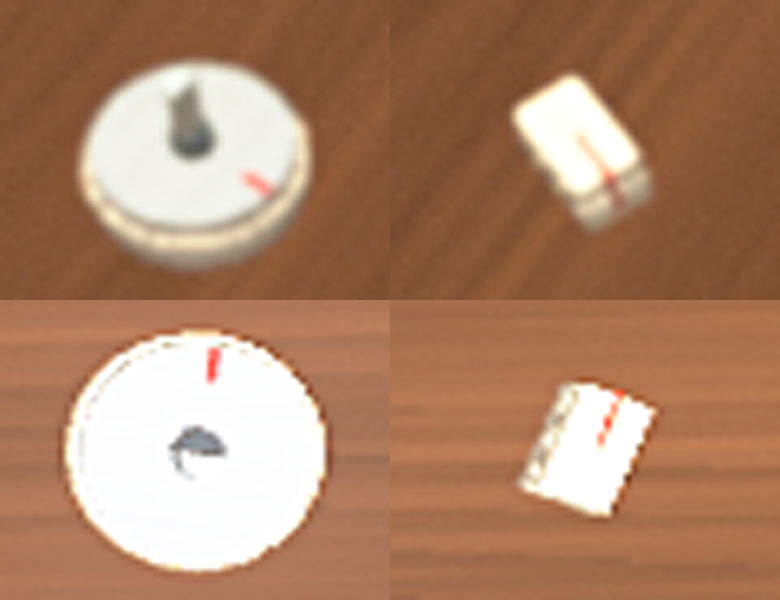

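Lamp is at about (0.472,-0.067) with its mark at about -11°. Knob is at (0.5135,-0.266), yaw about -24°. Ring is at about (0.472,0.221), the least certain, so I'm moving toward it.

```bash
python3 -m inch '1 24 34 1 0 0 0;1 24 34 1 0 0 0;1 24 34 1 0 0 0;1 24 34 1 0 0 0;1 24 34 1 0 0 0;1 24 34 1 0 0 0;1 24 34 1 0 0 0;1 31.5 87 -3 0 0 0;1 31.5 87 -3 0 0 0;1 31.5 87 -3 0 0 0;1 31.5 87 -3 0 0 0;1 31.5 87 -3 0 0 0'
python3 - <<'E'
from h import *
for c,x,y in(("scene",336,187),("top",207,302)):
    f=grab_frame(c); p=f["pixels"][y-14:y+14,x-14:x+14]; H=cv2.cvtColor(p,cv2.COLOR_RGB2HSV)
    m=(H[:,:,0]>18)&(H[:,:,0]<40)&((H[:,:,1]>60))
    print(c,m.sum()); print("\n".join("".join("#" if v else "." for v in r) for r in m))
E
```

```text
t: 2.9
eef_pos: [0.4414, -0.0056, 0.1937]
ee_rot: [3.14, -0.0, 1.807]
force: [0.7, -0.1, 0.9]
width: 0.0874
scene 173
............................
............................
............................
............................
............................
............................
............................
............................
.........#########..........
.......#############........
.......##############.......
......###############.......
.....#################......
.....######.....######......
.....######.....######......
.....######.....######......
.....########.########......
......###############.......
......###############.......
.......#############........
.........#########..........
.............#..............
............................
............................
............................
............................
............................
............................
top 271
............................
............................
............................
............................
.............##.............
..........#########.........
.........############.......
.......###############......
......#################.....
......##################....
.....########....#######....
.....######.......#######...
.....######........######...
....######.........######...
....######.........######...
....######.........######...
....######.........######...
....#.#####........######...
.....#######......######....
.....###################....
......#################.....
.......################.....
.......###############......
.........###########........
...........#######..........
............................
............................
............................
```

```bash
python3 - <<'E'
from h import *
for c,u,z in(("scene",(335,187.1),.007),("top",(207,302),.011),("scene",(335.2,186.8),.01)):
    print(c,atz(grab_frame(c),u,z))
E
python3 -m inch '1 3.3 22.5 -10 0 0 0;1 3.3 22.5 -10 0 0 0;1 3.3 22.5 -10 0 0 0;1 3.3 22.5 -10 0 0 0;1 3.3 22.5 -10 0 0 0'
```

```text
scene [0.47313748 0.2204021  0.007     ]
top [0.47260455 0.21873544 0.011     ]
scene [0.47438823 0.21917842 0.01      ]
t: 3.78
eef_pos: [0.4746, 0.2181, 0.0912]
ee_rot: [-3.139, 0.002, 1.808]
force: [-1.0, -0.4, 0.4]
width: 0.0874
```

```bash
python3 -m inch '1 -0.15 0.1 -7 0 0 0;1 -0.15 0.1 -8.9 0 0 0;1 -0.15 0.1 -8.9 0 0 0;1 -0.15 0.1 -8.9 0 0 0;0.3 -0.15 0.1 -8.9 0 0 0;0.3 -0.15 0.1 -8.9 0 0 0;0.3 -0.15 0.1 -8.9 0 0 0;0.3 -0.15 0.1 -8.9 0 0 0;0.3 -0.15 0.1 -8.9 0 0 0' 20
python3 -m inch '0.3 0 0 0 0 0 0;0.3 0 0 5 0 0 0;0.3 0 0 9 0 0 0;0.3 0 0 9 0 0 0;0.3 0 0 9 0 0 0' 20
```

```text
t: 4.9
eef_pos: [0.473, 0.2192, 0.0022]
ee_rot: [-3.139, 0.002, 1.809]
force: [-0.0, 0.2, -0.2]
width: 0.0433
t: 5.52
eef_pos: [0.4727, 0.219, 0.0919]
ee_rot: [-3.139, 0.002, 1.808]
force: [-0.7, -0.1, 0.1]
width: 0.0265
```

Run:
```python
from h import *
f=grab_frame("scene"); g=grab_frame("top")
A=cv2.resize(f["pixels"][120:230,270:410],(760,600))[:, :380]
a=cv2.resize(f["pixels"][130:210,290:370],(400,400),interpolation=cv2.INTER_CUBIC); b=cv2.resize(g["pixels"][262:342,167:247],(400,400),interpolation=cv2.INTER_CUBIC)
cv2.imwrite("pics/r1.png",np.hstack([a,b])[:,:,::-1])
```

```text
(no output)
```

View pics/r1.png

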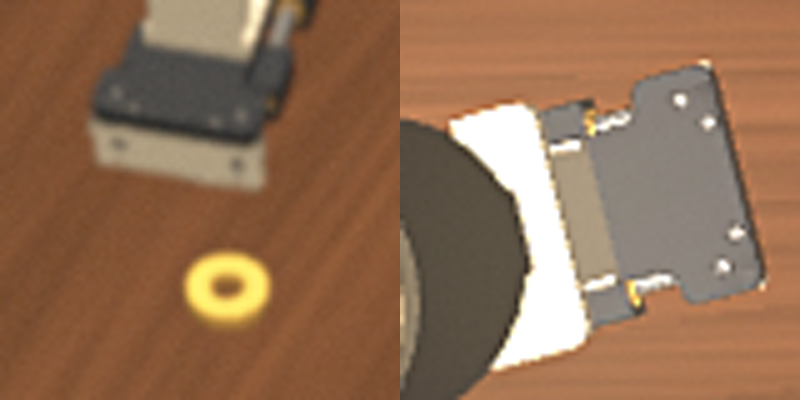

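The ring is still on the shelf at scene (335.6,187.4): I lifted before the slow fingers had gripped. I'll retry with a longer close.

```bash
python3 -m inch '0.75 0 0 0 0 0 0;0.75 0 0 0 0 0 0;0.75 0 0 0 0 0 0;0.75 0 0 0 0 0 0;0.75 0 0 0 0 0 0;0.75 0 0 -6 0 0 0;0.75 0 0 -9 0 0 0;0.75 0 0 -9 0 0 0;0.3 0 0 -9 0 0 0;0.3 0 0 -9 0 0 0;0.3 0 0 -9 0 0 0;0.3 0 0 -9 0 0 0' 25
python3 -m inch '0.3 0 0 0 0 0 0;0.3 0 0 0 0 0 0;0.3 0 0 0 0 0 0;0.3 0 0 0 0 0 0'
```

```text
t: 7.12
eef_pos: [0.4726, 0.2189, 0.0018]
ee_rot: [-3.138, 0.002, 1.808]
force: [-0.1, -0.9, -1.1]
width: 0.0313
t: 7.62
eef_pos: [0.4726, 0.2189, 0.0017]
ee_rot: [-3.138, 0.002, 1.808]
force: [-0.4, 0.2, 0.4]
width: 0.0263
```

```bash
cat > pr.py <<'E'
import sys
from h import *
f=grab_frame("scene"); g=grab_frame("top")
a=cv2.resize(f["pixels"][130:210,290:370],(400,400),interpolation=cv2.INTER_CUBIC); b=cv2.resize(g["pixels"][262:342,167:247],(400,400),interpolation=cv2.INTER_CUBIC)
cv2.imwrite("pics/"+sys.argv[1],np.hstack([a,b])[:,:,::-1])
for F in(f,g): print(proj(F,telemetry.get_state()["eef_pos"]))
E
python3 pr.py r2.png
```

```text
[np.float64(334.5907946882266), np.float64(188.73167054781382)]
[np.float64(207.91119014818298), np.float64(301.7160900462074)]
```

View pics/r2.png

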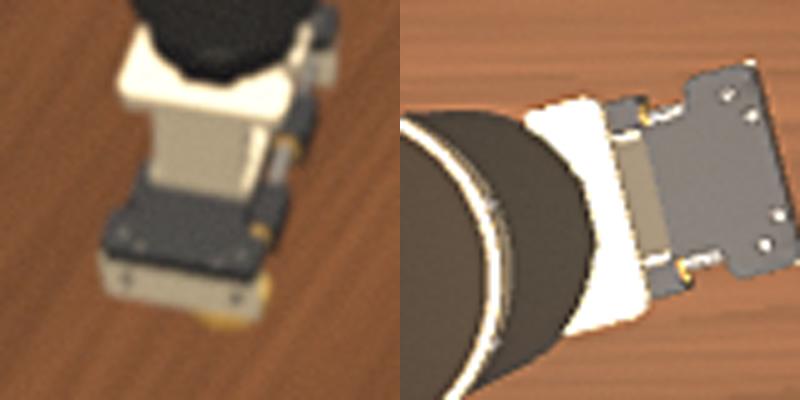

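```bash
python3 -m inch '0.3 0 0 5 0 0 0;0.3 0 0 10 0 0 0;0.3 0 -8 14 0 0 0;0.3 0 -12 14 0 0 0;0.3 0 -12 14 0 0 0'
python3 pr.py r3.png
```

```text
t: 8.35
eef_pos: [0.4724, 0.0962, 0.1429]
ee_rot: [-3.14, 0.001, 1.805]
force: [0.7, 0.0, 0.7]
width: 0.0259
[np.float64(310.75719043717845), np.float64(182.4737002082153)]
[np.float64(256.11280038691734), np.float64(304.7663744363847)]
```

View pics/r3.png

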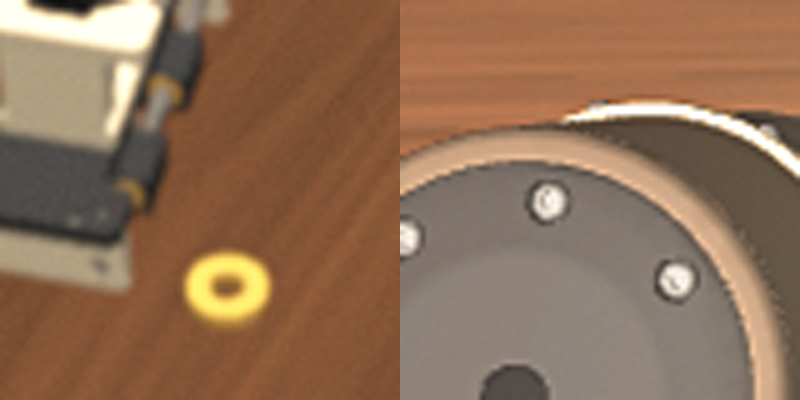

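The ring is pixel-identical, so the fingers never touched it. I'll turn the gripper about 90° clear of the ring to see the fingers' real shape against the TCP.

```bash
python3 -m inch '0.75 0 0 0 0 0 -10;0.75 0 0 0 0 0 -20;0.75 0 0 0 0 0 -30;0.75 0 0 0 0 0 -40;0.75 0 0 0 0 0 -50;0.75 0 0 0 0 0 -60;0.75 0 0 0 0 0 -70;0.75 0 0 0 0 0 -80;0.75 0 0 0 0 0 -90;0.75 0 0 0 0 0 -90'
cat > pv.py <<'E'
import sys
from h import *
from scipy.spatial.transform import Rotation as Ro
f=grab_frame("scene"); s=telemetry.get_state(); print(s["eef_pos"],s["ee_rot"],s["q"],s["width"])
R=Ro.from_euler("xyz",s["ee_rot"]).as_matrix(); c=proj(f,s["eef_pos"]); l,t=int(c[0])-60,int(c[1])-65
a=cv2.resize(f["pixels"][t:t+90,l:l+120],(800,600),interpolation=cv2.INTER_CUBIC)[:,:,::-1].copy(); k=800/120
def dot(X,col): u=proj(f,X); cv2.circle(a,(int((u[0]-l+.5)*k),int((u[1]-t+.5)*k)),4,col,-1)
dot(s["eef_pos"],(0,0,255))
for sx in(-1,1):
    for z in(0,-.019,-.066): dot(s["eef_pos"]+R@[sx*s["width"]/2,0,z],(0,255,0))
cv2.imwrite("pics/"+sys.argv[1],a)
E
python3 pv.py v1.png
```

```text
t: 9.7
eef_pos: [0.493, 0.0337, 0.1241]
ee_rot: [-2.991, -0.017, 0.346]
force: [0.9, -0.5, -0.3]
width: 0.0656
[0.49253894 0.03254395 0.12361686] [-2.99127432 -0.01602798  0.34478375] [ 0.33049356  0.16120094 -0.39966755 -0.17878335 -1.00337253 -3.03031837] 0.06581001780662425
```

View pics/v1.png

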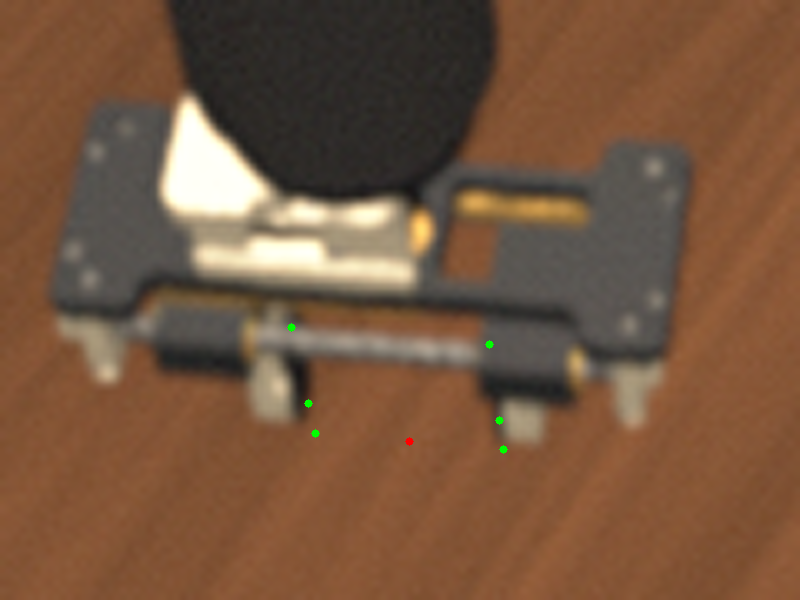

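The fingertips in the picture ((275,415), (520,440)) end well short of the reported TCP at (409,441). Joint 6 also hit its limit on this turn. I'll go back to yaw 104° and find the true tip height by touch.

Run:
```python
from h import *
from scipy.spatial.transform import Rotation as Ro
s=telemetry.get_state(); R=Ro.from_euler("xyz",s["ee_rot"]); T=Ro.from_euler("xyz",[np.pi,0,1.807])
print((T*R.inv()).as_rotvec(degrees=True), (np.array([.473,.219,.06])-s["eef_pos"])*100)
```

```text
[-5.36056094 -7.81983334 83.53794799] [-1.95389436 18.64560488 -6.36168625]
```

```bash
python3 -m inch '0.75 -2 6 2 -0.6 -1 10;0.75 -2 12 2 -1.3 -1.9 20;0.75 -2 18.6 1 -1.9 -2.8 30;0.75 -2 18.6 0 -2.6 -3.7 40;0.75 -2 18.6 0 -3.2 -4.7 50;0.75 -2 18.6 0 -3.9 -5.6 60;0.75 -2 18.6 0 -4.5 -6.5 70;0.75 -2 18.6 0 -5.1 -7.5 80;0.75 -2 18.6 -6 -5.4 -7.8 83.5;0.75 -2 18.6 -8 -5.4 -7.8 83.5;0.75 -2 18.6 -11 -5.4 -7.8 83.5;0.75 -2 18.6 -12.2 -5.4 -7.8 83.5'
python3 -m inch '0.75 0 0 0 0 0 0;0.75 0 0 0 0 0 0'
```

```text
t: 11.25
eef_pos: [0.4715, 0.2186, 0.0001]
ee_rot: [-3.14, 0.002, 1.808]
force: [0.6, 0.6, -0.2]
width: 0.0656
t: 11.5
eef_pos: [0.4719, 0.2192, 0.0008]
ee_rot: [-3.141, 0.002, 1.809]
force: [-0.2, 0.7, -0.1]
width: 0.0657
```

```bash
python3 -m inch '0.75 0.1 0 -0.4 0 0 0;0.75 0.1 0 -0.4 0 0 0' | grep -E 'eef|force'; python3 -m inch '0.75 0 0 -0.4 0 0 0;0.75 0 0 -0.4 0 0 0'| grep -E 'eef|force'
```

```text
eef_pos: [0.4732, 0.2194, -0.0028]
force: [0.2, 0.2, 0.3]
eef_pos: [0.473, 0.2192, -0.007]
force: [0.3, -0.1, -0.8]
```

```bash
python3 -m inch '0.75 0 0 -0.3 0 0 0;0.75 0 0 -0.3 0 0 0'| grep -E 'eef|force'
```

```text
eef_pos: [0.4729, 0.219, -0.0103]
force: [-0.5, -0.3, -0.0]
```

```bash
python3 -m inch '0.75 0 0 -0.3 0 0 0;0.75 0 0 -0.3 0 0 0'| grep -E 'eef|force'
```

```text
eef_pos: [0.4727, 0.2189, -0.0136]
force: [0.6, 0.6, -0.2]
```

```bash
python3 -m inch '0.75 0 0 -0.2 0 0 0;0.75 0 0 -0.2 0 0 0'| grep -E 'eef|force'
```

```text
eef_pos: [0.4726, 0.2188, -0.0158]
force: [-0.2, 0.2, -0.8]
```

```bash
python3 -m inch '0.75 0 0 -0.2 0 0 0;0.75 0 0 -0.2 0 0 0'| grep -E 'eef|force'
```

```text
eef_pos: [0.4725, 0.2187, -0.0179]
force: [-0.3, -0.6, 0.2]
```

```bash
python3 -m inch '0.3 0 0 0 0 0 0;0.3 0 0 0 0 0 0;0.3 0 0 0 0 0 0;0.3 0 0 0 0 0 0;0.3 0 0 0 0 0 0;0.3 0 0 0 0 0 0'  25
```

```text
t: 13.75
eef_pos: [0.4725, 0.2187, -0.0179]
ee_rot: [-3.139, 0.003, 1.809]
force: [-0.2, -0.7, 0.1]
width: 0.0427
```

```bash
python3 -m inch '0.3 0 0 0 0 0 0;0.3 0 0 5 0 0 0;0.3 0 0 10 0 0 0;0.3 0 0 13 0 0 0;0.3 0 0 13 0 0 0;0.3 0 0 13 0 0 0'
python3 - <<'E'
from h import *
f=grab_frame("scene"); g=grab_frame("top"); X=telemetry.get_state()["eef_pos"]; print(proj(f,X),proj(g,X))
c=proj(f,X); l,t=int(c[0])-60,int(c[1])-55
save("g1.png",f,(l,t,l+120,t+90),6); print(l,t)
E
```

```text
t: 14.5
eef_pos: [0.4719, 0.2183, 0.1114]
ee_rot: [-3.138, 0.003, 1.809]
force: [-0.2, 0.6, -2.0]
width: 0.0428
[np.float64(333.89379398151755), np.float64(159.51965627357305)] [np.float64(195.39389178725443), np.float64(305.7086833834737)]
273 104
```

View pics/g1.png

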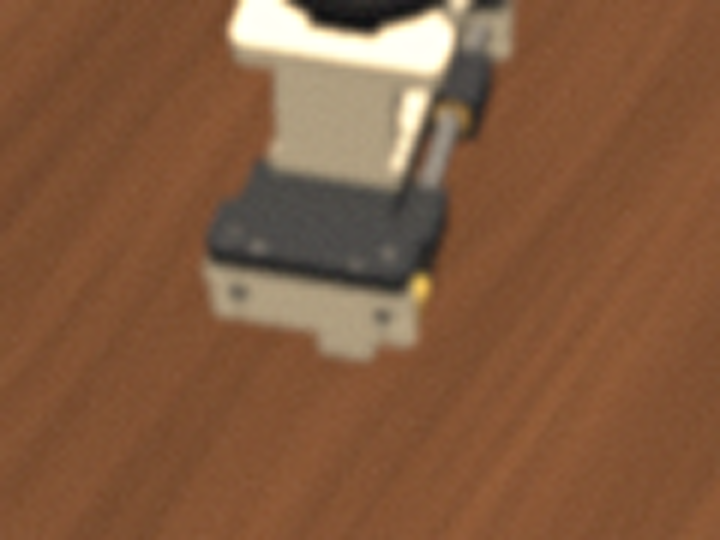

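The ring is held (yellow at (420,288), z force -2 N). Its underside sits 18 mm above the reported TCP, so resting on the lamp means TCP z≈0.012. Carrying it over the lamp.

```bash
python3 -m inch '0.3 0 -6 0 0 0 0;0.3 0 -12 0 0 0 0;0.3 0 -18 0 0 0 0;0.3 0 -24 0 0 0 0;0.3 0 -28.5 0 0 0 0;0.3 0 -28.5 0 0 0 0;0.3 0 -28.5 -4.8 0 0 0;0.3 0 -28.5 -4.8 0 0 0;0.3 0 -28.5 -4.8 0 0 0' 25
python3 - <<'E'
from h import *
f=grab_frame("scene"); X=telemetry.get_state()["eef_pos"]; print(proj(f,X))
c=proj(f,X); l,t=int(c[0])-50,int(c[1])-40
save("l1.png",f,(l,t,l+100,t+75),8); print(l,t)
E
```

```text
t: 15.72
eef_pos: [0.4721, -0.0665, 0.0633]
ee_rot: [-3.137, 0.004, 1.81]
force: [-0.5, -0.6, -1.0]
width: 0.0424
[np.float64(277.8531951847521), np.float64(252.68046761085319)]
227 212
```

View pics/l1.png

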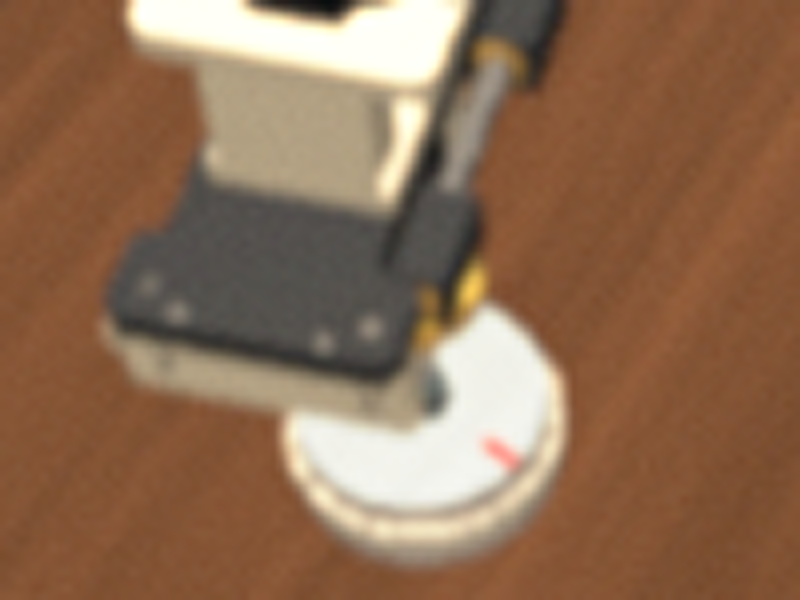

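The ring's right edge shows at (470,285), above the lamp. The shaft foot at (435,390) is partly hidden. Descending in steps while watching force.

```bash
python3 -m inch '0.3 -0.05 -0.08 0 0 0 0;0.3 -0.05 -0.08 -0.6 0 0 0;0.3 -0.05 -0.08 -1.2 0 0 0;0.3 -0.05 -0.08 -1.2 0 0 0' | grep -E 'eef|force|wid'
```

```text
eef_pos: [0.4716, -0.0673, 0.0513]
force: [0.8, 0.6, -1.8]
width: 0.043
```

```bash
python3 -m inch '0.3 0 0 -0.5 0 0 0;0.3 0 0 -1.1 0 0 0;0.3 0 0 -1.7 0 0 0;0.3 0 0 -1.7 0 0 0' | grep -E 'eef|force|wid'
```

```text
eef_pos: [0.4711, -0.0674, 0.0336]
force: [0.6, -0.4, -2.0]
width: 0.0429
```

The shaft is through the ring with no contact force.

```bash
python3 -m inch '0.3 0.04 0 -0.6 0 0 0;0.3 0.04 0 -1.2 0 0 0;0.3 0.04 0 -1.2 0 0 0' | grep -E 'eef|force|wid'
python3 -m inch '0.3 0 0 -0.3 0 0 0;0.3 0 0 -0.3 0 0 0' | grep -E 'eef|force|wid'
```

```text
eef_pos: [0.4711, -0.0675, 0.0211]
force: [-0.7, 0.2, -0.5]
width: 0.0428
eef_pos: [0.4709, -0.0676, 0.0179]
force: [-0.1, -0.4, -1.3]
width: 0.0431
```

```bash
python3 -m inch '0.3 0 0 -0.3 0 0 0;0.3 0 0 -0.3 0 0 0' | grep -E 'eef|force|wid'
```

```text
eef_pos: [0.4708, -0.0676, 0.0147]
force: [-0.7, 0.6, -0.6]
width: 0.0429
```

Ring is over the collar freely. Seat it, release and rise.

```bash
python3 -m inch '0.3 0.03 0 -0.2 0 0 0;0.3 0.03 0 -0.2 0 0 0;0.7 0.03 0 -0.2 0 0 0;0.7 0.03 0 -0.2 0 0 0;0.7 0.03 0 -0.2 0 0 0;0.7 0.03 0 -0.2 0 0 0;0.7 0.03 0 5 0 0 0;0.7 0.03 0 10 0 0 0;0.7 0.03 0 12 0 0 0;0.7 0.03 -6 12 0 0 0;0.7 0.03 -12 12 0 0 0;0.7 0.03 -18 12 0 0 0' | grep -E 't:|eef|force|wid'
python3 - <<'E'
from h import *
np.set_printoptions(precision=4,suppress=True)
for c,u in(("scene",(280,260)),("top",(343,300))):
    f=grab_frame(c); m=seg(f,"ring",u,18); 
    print(c,m.sum(),*fit(ringm(.03),[(f,cv2.morphologyEx(m,cv2.MORPH_CLOSE,np.ones((13,13))))],[.472,-.067],[.01,.01]))
f=grab_frame("scene"); save("l2.png",f,(230,215,330,290),8)
E
```

```text
t: 19.15
eef_pos: [0.4711, -0.2491, 0.1351]
ee_rot: [-3.135, 0.004, 1.811]
force: [0.9, 0.1, -0.4]
width: 0.0613
scene 194.0 [ 0.4716 -0.0656] 77.1123046875Traceback (most recent call last):
  File "<stdin>", line 4, in <module>
  File "h.py", line 46, in seg
    m=L==1+np.argmax(st[1:,4]); out[y-h:y+h,x-h:x+h]=m; return out
           ~~~~~~~~~^^^^^^^^^^
    return _wrapfunc(a, 'argmax', axis=axis, out=out, **kwds)
    return bound(*args, **kwds)
ValueError: attempt to get argmax of an empty sequence
```

Run:
```python
from h import *
f=grab_frame("scene"); save("l2.png",f,(230,215,330,290),8)
```

```text
(no output)
```

View pics/l2.png

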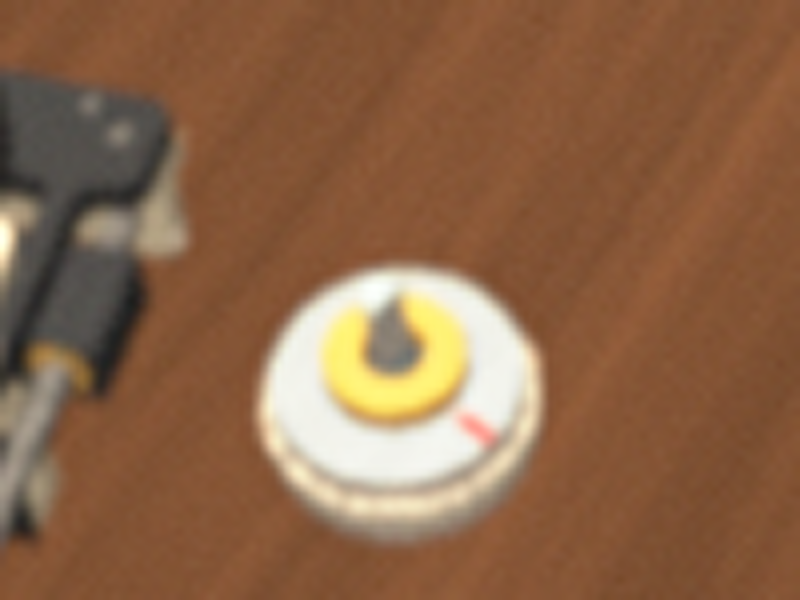

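The ring lies flat and concentric on the housing (yellow annulus around (395,360), shaft through it). Now the knob.

```bash
python3 -m inch '0.7 4.2 -1.7 0 0 0 -10;0.7 4.2 -1.7 0 0 0 -20;0.7 4.2 -1.7 0 0 0 -30;0.7 4.2 -1.7 -4 0 0 -37.5;0.7 4.2 -1.7 -6 0 0 -37.5;0.7 4.2 -1.7 -6 0 0 -37.5;0.7 4.2 -1.7 -6 0 0 -37.5'
python3 - <<'E'
from h import *
s=telemetry.get_state(); print((np.array([.5135,-.2659,-.010])-s["eef_pos"])*100, np.degrees(1.156-s["ee_rot"][2]))
E
```

```text
t: 20.18
eef_pos: [0.513, -0.2667, 0.0751]
ee_rot: [-3.134, 0.004, 1.152]
force: [0.2, -0.4, 1.2]
width: 0.0615
[ 0.04593967  0.08260123 -8.51397704] 0.2553357509226993
```

```bash
python3 -m inch '0.7 0.05 0.08 -5 0 0 0;0.7 0.05 0.08 -8 0 0 0;0.7 0.05 0.08 -8.5 0 0 0;0.7 0.05 0.08 -8.5 0 0 0;0.1 0.05 0.08 -8.5 0 0 0;0.1 0.05 0.08 -8.5 0 0 0;0.1 0.05 0.08 -8.5 0 0 0;0.1 0.05 0.08 -8.5 0 0 0;0.1 0.05 0.08 -8.5 0 0 0;0.1 0.05 0.08 -8.5 0 0 0;0.1 0.05 0.08 -8.5 0 0 0;0.1 0.05 0.08 -8.5 0 0 0' 40
```

```text
t: 21.68
eef_pos: [0.5136, -0.2659, -0.0097]
ee_rot: [-3.134, 0.004, 1.152]
force: [-1.1, 0.2, 5.6]
width: 0.0237
```

```bash
python3 -m inch '0.1 0 0 5 0 0 0;0.1 0 0 10 0 0 0;0.1 0 0 10 0 0 0;0.1 -1.4 6 10 0 0 4;0.1 -2.8 12 10 0 0 9;0.1 -4.2 18 10 0 0 12.7;0.1 -4.2 19.9 10 0 0 12.7;0.1 -4.2 19.9 10 0 0 12.7;0.1 -4.2 19.9 10 0 0 12.7' 40
python3 - <<'E'
from h import *
np.set_printoptions(precision=4,suppress=True)
s=telemetry.get_state(); print(s["eef_pos"],np.degrees(s["ee_rot"]),s["force"])
f=grab_frame("scene"); c=proj(f,s["eef_pos"]); l,t=int(c[0])-50,int(c[1])-35; save("k1.png",f,(l,t,l+100,t+75),8); print(l,t)
E
```

```text
t: 22.8
eef_pos: [0.4713, -0.0673, 0.0897]
ee_rot: [-3.133, 0.004, 1.373]
force: [-1.0, -0.8, 0.7]
width: 0.0234
[ 0.4713 -0.0673  0.0897] [-179.524     0.2355   78.6827] [-1.0109 -0.8166  0.7373]
226 211
```

View pics/k1.png

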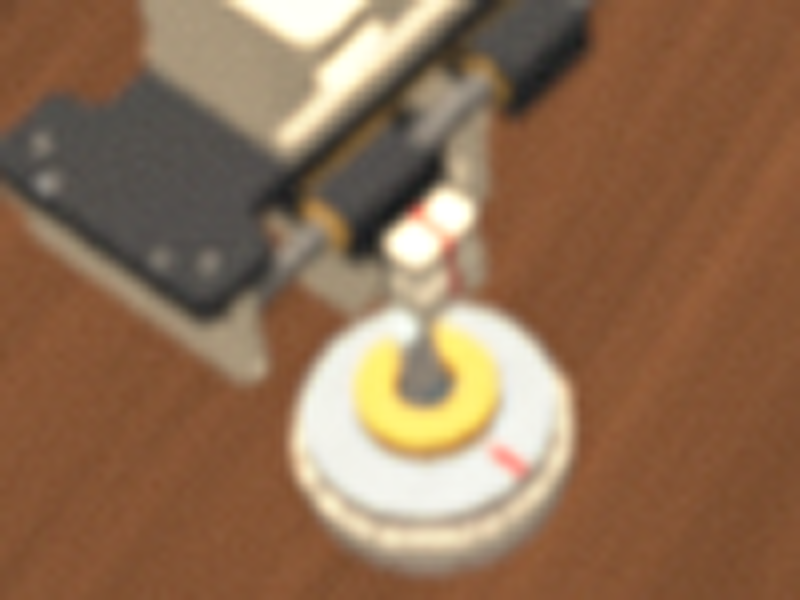

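Knob is held upright over the shaft: pointer end at (445,240), in line with the red mark at (510,460). I'll check the pointer's projected position numerically.

Run:
```python
from h import *
np.set_printoptions(precision=4,suppress=True)
f=grab_frame("scene"); X=telemetry.get_state()["eef_pos"]; w=np.radians(-11.3); d=np.array([np.cos(w),np.sin(w),0])
P=X+.02*d+[0,0,.0417]; print("pred ptr",proj(f,P),"1mm along x:",np.array(proj(f,P+.001*d))-proj(f,P))
print(pinpoint("scene","knob_pointer")[:1]); 
p=f["pixels"].astype(int)[232:252,268:296]; r=p[:,:,0]-np.maximum(p[:,:,1],p[:,:,2]); ok=(r>50)&(abs(p[:,:,1]-p[:,:,2])<30)
ys,xs=np.where(ok); print([(x+268,y+232,r[y,x],p[y,x].tolist()) for x,y in zip(xs,ys)])
```

```text
pred ptr [np.float64(280.7664147914157), np.float64(239.84315124192042)] 1mm along x: [0.3394 0.2286]
[{'location': [280.9, 242.9], 'p': 0.66}]
[(np.int64(288), np.int64(232), np.int64(51), [134, 83, 54]), (np.int64(277), np.int64(237), np.int64(59), [160, 101, 82]), (np.int64(278), np.int64(237), np.int64(89), [240, 151, 125]), (np.int64(282), np.int64(241), np.int64(68), [203, 135, 111]), (np.int64(281), np.int64(242), np.int64(54), [198, 144, 117]), (np.int64(282), np.int64(242), np.int64(58), [167, 109, 91]), (np.int64(289), np.int64(246), np.int64(52), [137, 85, 56]), (np.int64(294), np.int64(249), np.int64(51), [129, 78, 49])]
```

```bash
python3 -m inch '0.1 0.04 0 -1.5 0 0 0;0.1 0.04 0 -2.6 0 0 0;0.1 0.04 0 -2.6 0 0 0' | grep -E 'eef|force'; python3 -m inch '0.1 0.02 0 -0.5 0 0 0;0.1 0.02 0 -0.5 0 0 0'| grep -E 'eef|force'
```

```text
eef_pos: [0.4711, -0.0684, 0.063]
force: [0.6, 0.7, 0.3]
eef_pos: [0.4713, -0.0684, 0.0579]
force: [0.5, -0.3, -0.3]
```

```bash
python3 -m inch '0.1 0 0 -0.3 0 0 0;0.1 0 0 -0.3 0 0 0' | grep -E 'eef|force'
```

```text
eef_pos: [0.4712, -0.0683, 0.0548]
force: [-0.2, 0.7, -0.1]
```

Past the tip (contact would be at 0.060) with no force, so the bore is on the shaft. Nudging y back slightly and continuing.

```bash
python3 -m inch '0.1 0.02 0.05 -0.3 0 0 0;0.1 0.02 0.05 -0.6 0 0 0;0.1 0.02 0.05 -0.8 0 0 0;0.1 0.02 0.05 -0.8 0 0 0' | grep -E 't:|eef|force'
```

```text
t: 24.32
eef_pos: [0.4713, -0.0679, 0.0466]
ee_rot: [-3.131, 0.005, 1.371]
force: [0.0, 0.2, -0.8]
```

```bash
python3 -m inch '0.1 0 0 -0.2 0 0 0;0.1 0 0 -0.4 0 0 0;0.1 0 0 -0.4 0 0 0' | grep -E 't:|eef|force'
```

```text
t: 24.7
eef_pos: [0.4715, -0.0678, 0.0427]
ee_rot: [-3.131, 0.005, 1.371]
force: [-0.2, 0.4, 2.4]
```

Resistance starts as expected at the home height. Pressing down.

```bash
python3 -m inch '0.1 0 0 -0.2 0 0 0;0.1 0 0 -0.4 0 0 0;0.1 0 0 -0.5 0 0 0;0.1 0 0 -0.5 0 0 0;0.1 0 0 -0.5 0 0 0' | grep -E 't:|eef|force|wid'
```

```text
t: 25.32
eef_pos: [0.4716, -0.0679, 0.0382]
ee_rot: [-3.132, 0.005, 1.371]
force: [-3.1, 0.1, 9.3]
width: 0.0235
```

```bash
python3 -m inch '0.1 0 0 -0.1 0 0 0;0.1 0 0 -0.1 0 0 0;0.1 0 0 -0.1 0 0 0;0.1 0 0 -0.1 0 0 0;0.1 0 0 -0.1 0 0 0;0.1 0 0 -0.1 0 0 0' | grep -E 't:|eef|force|wid'
python3 - <<'E'
from h import *
f=grab_frame("scene"); save("end.png",f,(230,205,330,280),8); print([telemetry.get_state()[k] for k in("force","eef_pos","width")])
E
```

```text
t: 26.08
eef_pos: [0.4717, -0.0679, 0.0381]
ee_rot: [-3.132, 0.005, 1.372]
force: [-5.2, 0.8, 14.6]
width: 0.0236
[array([-5.46874617,  1.52119791, 14.37951908]), array([ 0.47167293, -0.06789028,  0.03809656]), 0.02374500373100803]
```

View pics/end.png

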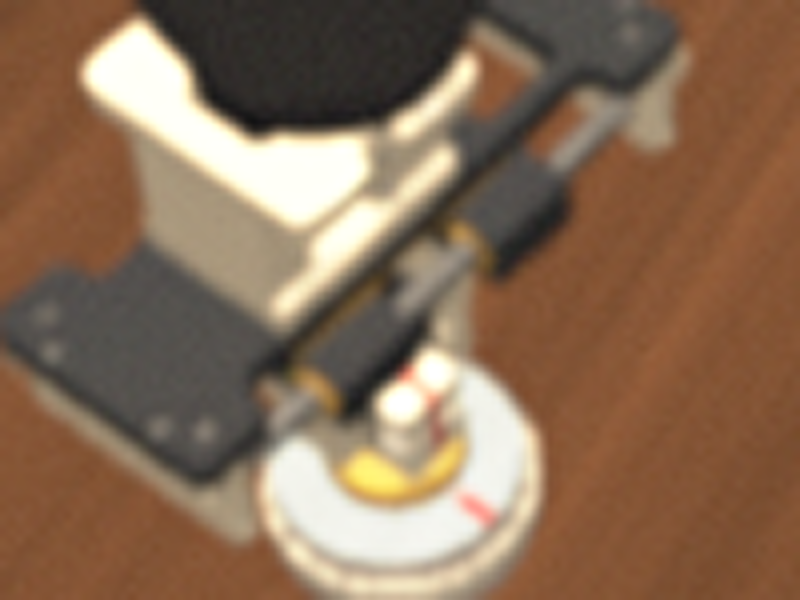

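The knob at (415,400) sits down on the shaft with its pointer in line with the mark at (478,508), and the ring at (400,475) is in place. At 14.5 N with no further motion, the shaft is at its stop. Handing in.

```bash
python3 -c "
from station import arm; print(arm.job_done())"
```

```text
the job is handed in; nothing more can be done
None
```

The ring is on the light, and the knob is on the D-shaft, still gripped and pressed down. I handed the job in at about 26 s of the 53 s allowed.

**Ring:** I threaded it over the shaft, laid it flat round the collar and let go of it. It met no resistance on the way down. The scene camera then showed it flat and concentric, about 1.5 mm from my lamp estimate (4 mm allowed). The top camera gave no ring reading, most likely because the arm hid it.

**Knob:** I gripped it at 40 N, turned it 12.7° to match the red mark and slid it onto the shaft. It first met resistance about where "fully home" should be. It then went down about 6 mm and stopped.

**Last checks:**
- **Force:** the upward force was 14.5 N, above the spring's 10 N at its stop, and the shaft moved no further.
- **Fingers:** the opening read 23.7 mm on the 24 mm knob.
- **Alignment:** the pointer was in line with the red mark.
- **Side force:** about 5 N was left at the end.

**What disagreed:**
- **TCP height:** the fingertips really end about 18 mm short of the reported TCP. My first two ring grasps missed: the first lifted before the fingers had closed, and both closed above the ring. I worked with the measured offset from then on.
- **Wrist turn:** one turn ran the last joint to the end of its range, and I backed out of it.

I did not re-measure the tumbler, jigger or decanter at the end; no move went near them.

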